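# Lay the second row of an assortment tray

### The arm

A 6-joint arm with a two-finger parallel gripper is mounted at the origin on the work surface. World frame = base frame: x ahead of the robot, y to its left, z up, the work surface at z = 0. Lengths are in m, angles in rad, forces in N, time in s.
With the tool pointing down it reaches from about 0.35 to 0.775 m from the base axis. Payload 5.5 kg.
Tool frame: the origin (TCP) lies at the very end of the fingers, on their centre line; the grasp point (between the pads) lies 19 mm behind it (env.grip_point_offset is the distance from the TCP to the grasp point, in m); z points along the fingers, y is the line along which they close (so a half turn about z gives the same grasp; the last joint's range is limited). The gripper opens to 85 mm and grips with 20 to 120 N. Pads are 22 mm wide; open, the fingers measure 114 mm over their backs; the gripper's body (76 mm by 85 mm) begins 54 mm behind the grasp point. The pads swing forward as they close: fully open they stand 13 mm farther back than shut.
Start: joints at [-1.38, 0.313, 0.046, 1.304, 0, 1.431], TCP at [0.187, -0.544, 0.231] pointing down, gripper open.
Joint ranges: [-2.76, 2.76], [-0.86, 1.69], [-1.03, 1.26], [-2.2, 2.34], [-1.47, 1.5], [-3.14, 3.14]. Speed limits (rad/s): [2.57, 2.57, 3.14, 3.14, 3.14, 3.14].

### API

Orientations are given as a unit quaternion [w, x, y, z].
In Python, from workcell import sensors, imaging, workorder, env gives the robot as it stands.
- The arm moves only by the shell command python3 -m handwheel 'ROWS' [FORCE]. ROWS is JSON, a list of rows, each a list of 5 numbers: the shift along the tool's x, y, z in mm, then the turn about the tool's z in rad, then the opening, from 0 (shut) to 1 (fully open). A call has 1 to 8 rows; each row is the pose to reach, as a shift and turn from the pose commanded when the call began, along the tool's axes at that moment; what a row does not reach only later rows make up. A row lasts 1/10 s, in which the tool goes at most 50 mm and 8.59 degrees, less where a joint would pass 70% of its speed; a pose out of reach is approached as far as the arm can. A call with a gripper value outside its range is refused whole. The fingers move at their own pace and stop on an object; FORCE is the grip in N (left out, the last holds). Time passes only in rows, so rows that repeat a pose let the fingers close. It gives the time, the measured TCP pose, the force, the opening and the grip force at its end, in the units of the state.
- sensors.get_state(): the state, without advancing time (a new reading comes with each control period).
- imaging.read_camera(name): name is "side" or "top" or "wrist"; returns a dict with "color" (420x560x3 uint8, blue, green, red), "z_map" (420x560 float32, m along the optical axis (not along the pixel's ray), 0 where there is no reading), "fx", "fy", "cx", "cy" (pixels), "xyz" and "rotation" of the camera in the world. Camera axes: x right, y down, z forward; pixel columns grow to the right and rows downward; lengths in m; the calibration is good to about 2 mm. A picture is of the moment at which its call begins.
- workorder.hand_in(): hands the job in; it is judged then, once.
The state is a dict: "clock": time; "joint_pos": joint angles; "qvel": joint speeds; "tau": joint torques, N m; "tcp_pos": TCP position; "orientation": TCP orientation; "wrist_force": force on the tool from outside, world axes, zero at the start; "ft_torque": the same for the moment, N m; "finger_gap": finger opening in m; "grip_force": force on a finger pad.
Only numpy, scipy, OpenCV 4.12 (cv2) and the standard library are available. Lean on these libraries where they do the work, as an engineer would, in place of code of your own. Each camera call takes 0.05 s, during which the arm holds its last target. There are 200 camera calls.

### The job

Lay the tray's empty near row: take the tartlet, the cake slice and the eclair from the baking sheet and set each one, right way up, in the middle of the pocket directly in front of the piece of its own shape, so that the two rows match. Turn the eclair to lie the same way as the one in the tray and the slice square with the tray. Set the pieces down rather than dropping them, and leave the muffin and the far row where they are.

Things in the scene. Friction and masses are not known exactly. Their poses are not given: they have to be found in the camera images.
- tray: Low black tray, gold floor, fixed, left or right of the robot, 240 mm (x) by 332 mm (y). Origin: centre of its underside; x away from the robot (turned up to 0.2 rad), y left, z up. Above the table: floor 5 mm, rim (6 mm thick) 14 mm, ribs (4 mm wide) 9 mm. The ribs make two rows of three pockets, each 112 (x) by 104 mm (y): far row full, near row empty.
- near0 (a point): Centre of the left pocket of the tray's near row (seen from the robot), on the pocket's floor; axes as the tray's.
- far0 (a point): Centre of the left pocket of the far row, 116 mm straight beyond near0, on the pocket's floor; it holds one of the three far-row pieces.
- near1 (a point): Centre of the middle pocket of the tray's near row (seen from the robot), on the pocket's floor; axes as the tray's.
- far1 (a point): Centre of the middle pocket of the far row, 116 mm straight beyond near1, on the pocket's floor; it holds one of the three far-row pieces.
- near2 (a point): Centre of the right pocket of the tray's near row (seen from the robot), on the pocket's floor; axes as the tray's.
- far2 (a point): Centre of the right pocket of the far row, 116 mm straight beyond near2, on the pocket's floor; it holds one of the three far-row pieces.
- tart: Round fluted tartlet, upright side 64 mm in diameter (flutes 66 mm at most), 38 mm high, about 70 g, rigid. Lies upright on the baking sheet. Origin: centre of its underside, z up.
- slice: Square layered cake slice, 62 by 62 mm, 40 mm high, about 90 g, rigid, dark top. Lies upright on the baking sheet at any yaw. Origin: centre of its underside, x and y square to its sides, z up.
- eclair: Oblong eclair, 96 mm long (its x) by 42 mm wide (its y), 36 mm high, about 80 g, rigid, dark top. Lies upright on the baking sheet at any yaw. Origin: centre of its underside, z up.
- tray_tart: Another tartlet of the same shape and size as tart, already standing loose in the middle of one of the far-row pockets (which one varies). Origin: centre of its underside. To be left alone.
- tray_slice: Another cake slice of the same shape and size as slice, already standing loose in the middle of one of the far-row pockets (which one varies), its sides square with the tray. Origin: centre of its underside. To be left alone.
- tray_eclair: Another eclair of the same shape and size as eclair, already standing loose in the middle of one of the far-row pockets (which one varies), its length along the tray's x. Origin: centre of its underside. To be left alone.
- sheet: Flat baking sheet, 280 by 320 mm, 8 mm thick, fixed to the table; three pieces and a muffin stand on it, centres 125 mm or more apart. Origin: centre of its underside, x away from the robot, z up. Other kitchen things (up to 180 mm tall) stand at the back and along the sides, more than 30 mm clear of sheet and tray.
- muffin: Domed muffin in a paper case, 70 mm wide, 72 mm high, loose on the baking sheet; to be left alone. Origin: centre of its underside.

How it is judged:
By the outcome, as a careful person would: the job done as asked, in the order asked, and still so for the second after the job is handed in, with the robot touching nothing.
It also fails if it takes over 69 s, if anything falls off the work surface, if the arm or the gripper's body presses on something with over 40 N, if the wrist force passes 120 N, or if a joint passes its speed limit or range.

## Working session

There is one attempt and no reset: what is moved stays moved. The work goes in short steps, Python scripts to look and compute and a shell command to move; the robot and the scene stay as the last step left them, time stands still between calls to the robot, and variables do not carry over. Pictures are saved under pics/ and viewed, at most 10 in all, crops included, and the job is handed in when it is done.

```bash
ls; mkdir -p pics
python3 - <<'E'
from workcell import sensors, imaging, env
import cv2,numpy as np
s=sensors.get_state();print(s['clock'],s['tcp_pos'],s['orientation'],s['finger_gap'])
for n in("top","side"):
    c=imaging.read_camera(n);cv2.imwrite(f'pics/{n}0.png',c['color']);np.savez(f'{n}.npz',**c);print(n,c['xyz'],c['rotation'],c['fx'],c['fy'],c['cx'],c['cy'])
E
```

```text
pics
0.0 [ 0.186649   -0.54332053  0.23041638] [-9.03057086e-04  9.86354321e-01  1.64633950e-01 -1.88677360e-05] 0.08528687479319563
top [0.35920991 0.01059883 1.04813928] [ 0.05967974 -0.69946845  0.70848779 -0.07229991] 484.76165149401146 484.76165149401146 278.3114452695721 208.31305907101932
side [ 0.40522229 -0.68989599  0.71745927] [-0.38145012  0.91829397 -0.09871811  0.03855794] 473.18369056188874 473.18369056188874 272.46566623468664 204.7276682043566
```

View pics/top0.png

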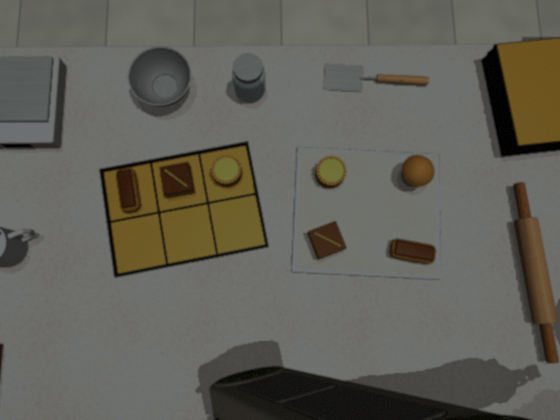

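View pics/side0.png

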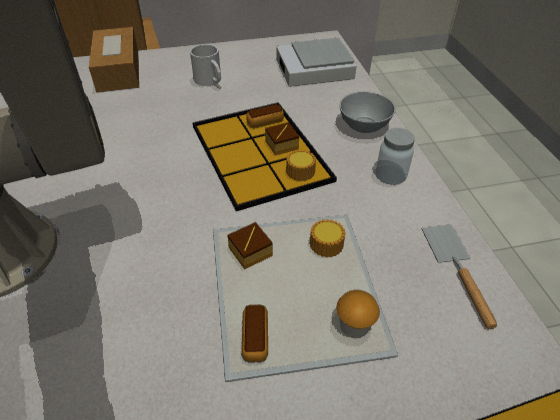

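The top view shows the far row as eclair (128,190), slice (177,179) and tart (227,171). On the sheet are the tart (330,171), muffin (418,170), slice (327,240) and eclair (412,250). The side view agrees, and every piece is upright.

```bash
cat > h.py <<'E'
import numpy as np,cv2
from scipy.spatial.transform import Rotation as R
from scipy.ndimage import label
def rot(q): return R.from_quat(np.roll(q,-1)) 
def cloud(c):
    v,u=np.mgrid[:420,:560]; z=c['z_map']
    p=np.stack([(u-c['cx'])/c['fx']*z,(v-c['cy'])/c['fy']*z,z],-1)
    w=rot(c['rotation']).apply(p.reshape(-1,3)).reshape(420,560,3)+c['xyz']
    w[z==0]=np.nan; return w
def ray(c,uv,h):
    uv=np.atleast_2d(uv).astype(float)
    d=rot(c['rotation']).apply(np.c_[(uv[:,0]-c['cx'])/c['fx'],(uv[:,1]-c['cy'])/c['fy'],np.ones(len(uv))])
    return c['xyz']+d*((h-c['xyz'][2])/d[:,2])[:,None]
def rect(xy):
    (x,y),(w,h),a=cv2.minAreaRect((xy*1000).astype(np.float32))
    if w<h: w,h,a=h,w,a+90
    return np.round([x,y,w,h],1),round((a+90)%180-90,1)   # long side angle, deg
E
python3 - <<'E'
from h import *
for n in('top','side'):
    c=dict(np.load(n+'.npz'));w=cloud(c);hsv=cv2.cvtColor(c['color'],cv2.COLOR_BGR2HSV)
    print(n,'table z',np.nanmedian(w[...,2]))
    for h0 in (.025,):
        m=(w[...,2]>h0)&(w[...,2]<.1)&(w[...,0]>.25)&(w[...,0]<.66)&(abs(w[...,1])<.45)
        l,k=label(m)
        for i in range(1,k+1):
            p=w[l==i]
            if len(p)<150: continue
            vv,uu=np.where(l==i)
            top=np.percentile(p[:,2],90)
            print(' px',uu.mean().round(),vv.mean().round(),len(p),'top',round(top*1000,1),rect(p[:,:2]))
    # black rim
    g=c['color'].max(2)
    m=(g<45)&(w[...,2]<.03)&(w[...,0]>.25)
    l,k=label(m,np.ones((3,3)));cnt=np.bincount(l.ravel());
    for i in np.argsort(-cnt[1:])[:3]+1:
        vv,uu=np.where(l==i)
        print(' tray?',cnt[i],rect(ray(c,np.c_[uu,vv],.012)[:,:2]),'meanpx',uu.mean(),vv.mean())
E
```

```text
top table z 0.0011417319681477078
 px 417.0 171.0 849 top 79.8 (array([ 623.6, -303.8,   68.6,   65.6]), 27.2)
 px 331.0 171.0 757 top 48.8 (array([ 629. , -122.6,   64.8,   61.6]), 89.8)
 px 226.0 171.0 690 top 45.5 (array([632. , 101.8,  64.4,  55.9]), -89.8)
 px 176.0 179.0 928 top 47.2 (array([617.2, 208.6,  63.6,  63.2]), 10.9)
 px 128.0 189.0 833 top 43.0 (array([597.4, 314.2,  95.9,  42.6]), 10.1)
 px 327.0 240.0 935 top 50.7 (array([ 481.9, -109.4,   62.8,   62.2]), -69.9)
 px 413.0 251.0 883 top 47.1 (array([ 457.1, -291.4,   96.2,   42.7]), 78.7)
 tray? 1215 (array([560.1, 198.3, 328.9, 239. ]), -79.5) meanpx 173.46995884773662 206.39670781893005
 tray? 822 (array([ 766.1, -521.3,  269. ,  120.7]), 32.3) meanpx 500.14841849148416 113.93795620437956
 tray? 291 (array([ 413.5, -533.5,  216. ,    8. ]), 4.5) meanpx 523.5841924398626 270.38831615120273
side table z -0.0011190251480216462
 px 264.0 113.0 436 top 40.8 (array([599.3, 312.3,  96.9,  40.6]), 9.3)
 px 282.0 135.0 609 top 44.9 (array([618. , 208.8,  68.3,  64.7]), -79.3)
 px 299.0 162.0 513 top 42.9 (array([632.5, 102.3,  67.1,  53.4]), 87.7)
 px 327.0 235.0 875 top 45.8 (array([ 630. , -122.6,   66.5,   62.1]), -79.3)
 px 250.0 242.0 1144 top 48.0 (array([ 483.2, -109. ,   66.3,   63.7]), -69.2)
 px 357.0 311.0 1468 top 77.3 (array([ 624. , -305.8,   68. ,   63.5]), -61.0)
 px 255.0 332.0 1351 top 44.1 (array([ 457.6, -292.6,   93.7,   41.2]), 78.3)
 tray? 1587 (array([559.8, 191.5, 341.3, 242.3]), -79.4) meanpx 262.65721487082544 164.66918714555766
 tray? 31 (array([702.9, 571.5,  72.7,   8.7]), -89.1) meanpx 281.9032258064516 65.96774193548387
 tray? 11 (array([278.1, 624.3,  59. ,   0. ]), 89.3) meanpx 137.0 73.0
```

```bash
cat > go.py <<'E'
# python3 go.py x y z(mm) heading(deg of tool x): prints shift in the tool's axes (mm) and turn (rad)
import sys; from h import *; from workcell import sensors
s=sensors.get_state();Rm=rot(s['orientation'])
X=Rm.as_matrix()[:,0];th=np.degrees(np.arctan2(X[1],X[0]))
a=list(map(float,sys.argv[1:]));
print('clock',round(s['clock'],2),'tcp',np.round(s['tcp_pos']*1000,1),'head',round(th,2),'tilt',np.round(Rm.as_matrix()[:2,2],4),'gap',round(s['finger_gap']*1000,1))
for i in range(0,len(a),4):
    x,y,z,t=a[i:i+4]
    d=Rm.inv().apply(np.array([x,y,z])-s['tcp_pos']*1000)
    print('shift',np.round(d,1),'turn',round(-np.radians((t-th+180)%360-180),3))
E
python3 go.py 631 -122.6 180 100.5
```

```text
clock 0.1 tcp [ 186.7 -543.4  230.5] head 18.95 tilt [-0.0003  0.0017] gap 85.4
shift [ 556.9 -253.6   51. ] turn -1.423
```

```bash
python3 -m handwheel '[[557,-254,20,-1.42,1],[557,-254,20,-1.42,1],[557,-254,20,-1.42,1],[557,-254,20,-1.42,1],[557,-254,20,-1.42,1],[557,-254,20,-1.42,1],[557,-254,20,-1.42,1],[557,-254,20,-1.42,1]]' 30; python3 go.py 631 -122.6 180 100.5
```

```text
clock: 0.9
tcp_pos: [0.4779, -0.267, 0.2179]
orientation: [-0.0, 0.719, 0.695, -0.0]
wrist_force: [0.0, -1.0, 0.5]
finger_gap: 0.0855
grip_force: 0.0
clock 0.9 tcp [ 477.9 -267.   217.9] head 88.06 tilt [-0.0003  0.0001] gap 85.5
shift [149.5 148.1  37.9] turn -0.217
```

```bash
python3 -m handwheel '[[150,148,38,-0.217,1],[150,148,38,-0.217,1],[150,148,38,-0.217,1],[150,148,38,-0.217,1],[150,148,38,-0.217,1],[150,148,38,-0.217,1],[150,148,38,-0.217,1],[150,148,38,-0.217,1]]'; python3 go.py 631 -122.6 13 100.5
python3 - <<'E'
from h import *
from workcell import imaging
for n in('wrist','top'):
    c=imaging.read_camera(n);cv2.imwrite(f'pics/{n}1.png',c['color']);np.savez(n+'1.npz',**c)
    w=cloud(c);l,k=label((w[...,2]>.03)&(w[...,2]<.06))
    for i in range(1,k+1):
        p=w[l==i]
        if len(p)<300: continue
        vv,uu=np.where(l==i); print(n,uu.mean().round(),vv.mean().round(),np.percentile(p[:,2],90).round(4),rect(p[:,:2]))
E
```

```text
clock: 1.7
tcp_pos: [0.6299, -0.1261, 0.1805]
orientation: [0.0, 0.642, 0.766, -0.0]
wrist_force: [0.9, -0.2, 0.4]
finger_gap: 0.0851
grip_force: 0.0
clock 1.7 tcp [ 629.9 -126.1  180.5] head 100.05 tilt [-0.0003 -0.0004] gap 85.1
shift [  3.3   1.7 167.5] turn -0.008
wrist 542.0 39.0 0.0565 (array([817.2,  37.7,  63.2,  20.9]), -54.0)
wrist 114.0 150.0 0.0489 (array([ 482.7, -108.3,   63.9,   62.1]), 20.0)
wrist 280.0 195.0 0.0469 (array([ 631.6, -121.5,   65.3,   64.9]), -85.5)
wrist 90.0 302.0 0.045 (array([ 463.1, -272.4,   60.5,   40.1]), 81.3)
wrist 247.0 343.0 0.059 (array([ 625.6, -281.5,   58. ,   25.8]), -0.6)
top 155.0 67.0 0.0586 (array([850.4, 249.3, 137.3, 127. ]), -62.4)
top 506.0 109.0 0.0573 (array([ 766.7, -515. ,  263.9,  105.4]), 31.0)
top 29.0 100.0 0.0572 (array([796.2, 531.2, 200.1, 126. ]), 2.2)
top 226.0 169.0 0.0456 (array([636.9, 102.3,  64.7,  64.5]), 73.1)
top 176.0 179.0 0.0473 (array([617.2, 208.4,  63.9,  62.8]), 10.6)
top 127.0 189.0 0.0433 (array([596.3, 313.6,  95. ,  40.6]), 10.6)
top 537.0 272.0 0.0493 (array([ 414.5, -546.9,  379.8,   46.4]), 4.3)
```

View pics/wrist1.png

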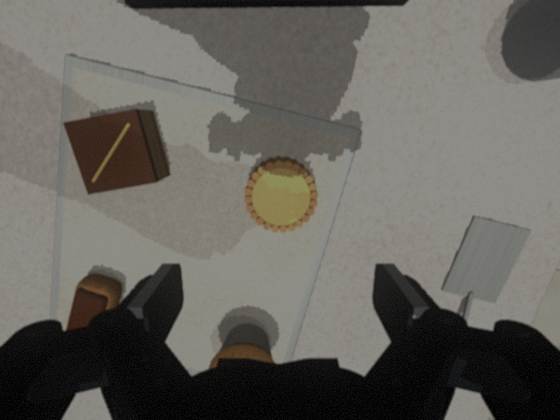

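The wrist view shows the tart centred at pixel (281,195), between the finger lines at (170,300) and (390,300). That puts it at (631.6, -121.8), so I'll descend and grip.

```bash
python3 -m handwheel '[[4,2,50,0,1],[4,2,100,0,1],[4,2,140,0,1],[4,2,167,0,1],[4,2,167,0,1],[4,2,167,0,0.5],[4,2,167,0,0.3],[4,2,167,0,0.3]]' 30; python3 go.py 631.6 -121.8 13 100.5
```

```text
clock: 2.6
tcp_pos: [0.6338, -0.1214, 0.0158]
orientation: [0.002, 0.642, 0.767, 0.001]
wrist_force: [0.2, -0.1, 2.2]
finger_gap: 0.0634
grip_force: 33.6
clock 2.6 tcp [ 633.8 -121.4   15.8] head 100.12 tilt [ 0.0042 -0.0014] gap 63.4
shift [ 0.  -2.3  2.8] turn -0.007
```

```bash
python3 -m handwheel '[[0,0,-20,0,0.3],[0,0,-60,0,0.3],[0,0,-80,0,0.3],[0,0,-80,0,0.3]]'; python3 go.py 523 81.3 60 100.5
```

```text
clock: 3.0
tcp_pos: [0.6354, -0.1216, 0.0988]
orientation: [0.004, 0.642, 0.767, 0.002]
wrist_force: [0.7, -0.5, -0.7]
finger_gap: 0.0627
grip_force: 33.5
clock 3.0 tcp [ 635.4 -121.6   98.8] head 100.15 tilt [ 0.0092 -0.003 ] gap 62.7
shift [219.7 -75.2  37.2] turn -0.006
```

```bash
python3 -m handwheel '[[20,-7,0,0,0.3],[55,-19,0,0,0.3],[95,-32,0,0,0.3],[135,-46,0,0,0.3],[175,-60,0,0,0.3],[205,-70,10,0,0.3],[220,-75,25,0,0.3],[220,-75,37,0,0.3]]'; python3 -m handwheel '[[0,0,0,0,0.3],[0,0,0,0,0.3]]'; python3 go.py 523 81.3 13 100.5;python3 - <<'E'
from h import *
from workcell import imaging
for n in('side','top'):
    c=imaging.read_camera(n);np.savez(n+'2.npz',**c)
    w=cloud(c);l,k=label((w[...,2]>.025)&(w[...,2]<.1)&(w[...,0]<.7)&(abs(w[...,1])<.4))
    for i in range(1,k+1):
        p=w[l==i]
        if len(p)<300: continue
        vv,uu=np.where(l==i); print(n,uu.mean().round(),vv.mean().round(),np.percentile(p[:,2],90).round(4),rect(p[:,:2]))
    cv2.imwrite(f'pics/{n}2.png',c['color'])
E
```

```text
clock: 3.8
tcp_pos: [0.5175, 0.0847, 0.0554]
orientation: [-0.001, 0.641, 0.768, -0.0]
wrist_force: [0.1, 0.1, -1.3]
finger_gap: 0.0626
grip_force: 33.5
clock: 4.0
tcp_pos: [0.5199, 0.082, 0.056]
orientation: [0.0, 0.642, 0.767, -0.0]
wrist_force: [-0.1, 0.4, -0.8]
finger_gap: 0.0629
grip_force: 33.5
clock 4.0 tcp [519.9  82.   56. ] head 100.1 tilt [-0.0001 -0.0004] gap 62.9
shift [-1.3  2.9 43. ] turn -0.007
side 288.0 135.0 0.0446 (array([619.2, 207.9,  65.5,  61.9]), -80.8)
side 251.0 163.0 0.087 (array([518. ,  79.4,  73.7,  67.5]), 48.7)
side 301.0 161.0 0.0428 (array([638.7, 102.6,  68.1,  63.6]), 77.2)
side 18.0 237.0 0.0894 (array([ 70.7, -28.4, 144.3,  48. ]), 70.6)
side 250.0 242.0 0.048 (array([ 483.1, -108.8,   65.7,   63.2]), -69.4)
side 357.0 311.0 0.0774 (array([ 624.2, -304.9,   68.1,   65. ]), -64.9)
side 255.0 332.0 0.0442 (array([ 457.6, -292.6,   94.9,   41.2]), 78.3)
top 417.0 171.0 0.0801 (array([ 623.7, -303.5,   68.2,   65.1]), 42.6)
top 127.0 189.0 0.0428 (array([596.6, 314.3,  95.8,  42.2]), 10.1)
top 327.0 240.0 0.0509 (array([ 481.7, -109.3,   62.3,   62.1]), -70.1)
top 413.0 251.0 0.047 (array([ 457.2, -291.3,   95.5,   42.5]), 78.7)
```

View pics/side2.png

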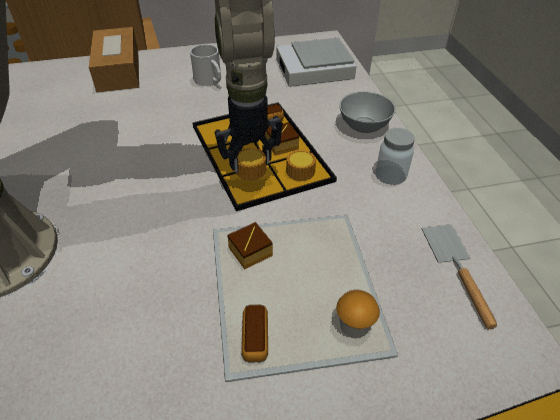

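The side view shows the tart held upright over the right near pocket, around (251,163). Lowering it now.

```bash
python3 -m handwheel '[[-1,3,12,0,0.3],[-1,3,24,0,0.3],[-1,3,34,0,0.3],[-1,3,40,0,0.3],[-1,3,42,0,0.3],[-1,3,42,0,0.3]]'; python3 go.py 523 81.3 12.5 100.5
```

```text
clock: 4.7
tcp_pos: [0.5222, 0.0823, 0.0138]
orientation: [-0.0, 0.642, 0.767, -0.0]
wrist_force: [-0.2, 0.9, -0.5]
finger_gap: 0.0628
grip_force: 33.5
clock 4.7 tcp [522.2  82.3  13.8] head 100.15 tilt [-0.0011 -0.0001] gap 62.8
shift [-1.2  0.6  1.3] turn -0.006
```

```bash
python3 -m handwheel '[[-1,1,0.5,0,0.3],[-1,1,1,0,0.3],[-1,1,1.5,0,0.3],[-1,1,1.5,0,0.3]]'; python3 go.py 523 81.3 12.5 100.5
```

```text
clock: 5.1
tcp_pos: [0.524, 0.0815, 0.0129]
orientation: [0.0, 0.642, 0.767, 0.0]
wrist_force: [-0.8, 0.1, 0.2]
finger_gap: 0.0627
grip_force: 33.5
clock 5.1 tcp [524.   81.5  12.9] head 100.14 tilt [ 0.0005 -0.0001] gap 62.7
shift [-0.  -1.   0.4] turn -0.006
```

```bash
python3 -m handwheel '[[0,-1,0.5,0,0.3],[0,-1,1,0,0.3],[0,-1,1.5,0,0.3],[0,-1,1.5,0,0.3]]'; python3 go.py 523 81.3 12.5 100.5
```

```text
clock: 5.5
tcp_pos: [0.5239, 0.0815, 0.0128]
orientation: [0.001, 0.642, 0.767, 0.001]
wrist_force: [-1.2, 0.8, 10.1]
finger_gap: 0.0632
grip_force: 34.5
clock 5.5 tcp [523.9  81.5  12.8] head 100.15 tilt [0.0026 0.0001] gap 63.2
shift [ 0.  -0.9  0.3] turn -0.006
```

```bash
python3 -m handwheel '[[0,0,-0.5,0,0.5],[0,0,-0.5,0,0.86],[0,0,-0.5,0,0.86],[0,0,-0.5,0,0.86],[0,0,-20,0,0.86],[0,0,-60,0,0.9],[0,0,-100,0,1],[0,0,-100,0,1]]'; python3 go.py 482.5 -109 130 110.2
```

```text
clock: 6.3
tcp_pos: [0.5264, 0.0813, 0.1164]
orientation: [0.004, 0.642, 0.767, 0.003]
wrist_force: [0.9, 0.3, 0.4]
finger_gap: 0.0856
grip_force: 0.0
clock 6.3 tcp [526.4  81.3 116.4] head 100.14 tilt [ 0.009  -0.0001] gap 85.6
shift [-179.6  -76.7  -14. ] turn -0.176
```

```bash
python3 -m handwheel '[[-180,-77,0,-0.175,1],[-180,-77,0,-0.175,1],[-180,-77,0,-0.175,1],[-180,-77,0,-0.175,1],[-180,-77,0,-0.175,1],[-180,-77,0,-0.175,1],[-180,-77,0,-0.175,1]]'; python3 go.py 482.4 -109 13 110.2
python3 - <<'E'
from h import *
from workcell import imaging
for n in('side','top'):
    c=imaging.read_camera(n);np.savez(n+'3.npz',**c)
    w=cloud(c);l,k=label((w[...,2]>.025)&(w[...,2]<.1)&(w[...,0]<.7)&(abs(w[...,1])<.4))
    for i in range(1,k+1):
        p=w[l==i]
        if len(p)<300: continue
        vv,uu=np.where(l==i); print(n,uu.mean().round(),vv.mean().round(),np.percentile(p[:,2],90).round(4),rect(p[:,:2]))
E
```

```text
clock: 7.0
tcp_pos: [0.4784, -0.1086, 0.1107]
orientation: [-0.001, 0.572, 0.82, 0.0]
wrist_force: [-0.5, 1.3, -0.4]
finger_gap: 0.085
grip_force: 0.0
clock 7.0 tcp [ 478.4 -108.6  110.7] head 110.19 tilt [-0.0009  0.0007] gap 85.0
shift [-1.8  3.7 97.7] turn -0.0
side 282.0 135.0 0.045 (array([618.2, 208.6,  67.8,  63.9]), -79.6)
side 301.0 161.0 0.0429 (array([638.4, 101.1,  67.9,  63.6]), 76.5)
side 18.0 237.0 0.089 (array([ 71.1, -29.9, 143.6,  49.1]), 70.5)
side 250.0 242.0 0.048 (array([ 482.8, -108.9,   66. ,   63.4]), -69.6)
side 357.0 311.0 0.0774 (array([ 623.8, -305.5,   68.3,   64.5]), -60.8)
side 255.0 332.0 0.0442 (array([ 457.6, -292.3,   94.4,   41.3]), 78.4)
top 226.0 170.0 0.0453 (array([636.8, 102.2,  64.7,  64.7]), -48.2)
top 176.0 179.0 0.0474 (array([617.2, 208.2,  63.4,  62.7]), 10.3)
top 128.0 190.0 0.0428 (array([596.6, 314.1,  96. ,  42.7]), 10.0)
top 236.0 222.0 0.0455 (array([522.3,  80. ,  64.6,  64.4]), -77.7)
top 426.0 254.0 0.047 (array([ 452.2, -316.1,   46.6,   42.3]), 79.3)
```

```bash
python3 -m handwheel '[[-2,2,40,0,1],[-2,3,75,0,1],[-2,3,97,0,1],[-2,3,97,0,1],[-2,3,97,0,1],[-2,3,97,0,0.5],[-2,3,97,0,0.3],[-2,3,97,0,0.3]]'; python3 go.py 482.4 -109 13 110.2
```

```text
clock: 7.9
tcp_pos: [0.4837, -0.1105, 0.0159]
orientation: [0.002, 0.572, 0.82, 0.001]
wrist_force: [-0.1, 1.1, 6.9]
finger_gap: 0.0619
grip_force: 33.8
clock 7.9 tcp [ 483.7 -110.5   15.9] head 110.19 tilt [ 0.0032 -0.0009] gap 61.9
shift [ 1.9 -0.7  2.9] turn -0.0
```

```bash
python3 -m handwheel '[[0,0,-20,0,0.3],[0,0,-60,0,0.3],[0,0,-85,0,0.3],[0,0,-85,0,0.3]]'; python3 go.py 503.6 185.6 60 100.3
```

```text
clock: 8.3
tcp_pos: [0.485, -0.1115, 0.1034]
orientation: [0.004, 0.572, 0.82, 0.001]
wrist_force: [0.5, -0.1, -2.8]
finger_gap: 0.0614
grip_force: 33.7
clock 8.3 tcp [ 485.  -111.5  103.4] head 110.16 tilt [ 0.0073 -0.0032] gap 61.4
shift [272.8 119.6  42.6] turn 0.172
```

```bash
python3 -m handwheel '[[20,9,0,0.02,0.3],[55,24,0,0.06,0.3],[95,42,0,0.1,0.3],[135,59,0,0.14,0.3],[175,77,0,0.172,0.3],[215,94,0,0.172,0.3],[245,107,0,0.172,0.3],[265,116,0,0.172,0.3]]';python3 -m handwheel '[[6,0,10,0,0.3],[8,4,25,0,0.3],[8,4,38,0,0.3],[8,4,42,0,0.3],[8,4,42,0,0.3]]'; python3 go.py 503.6 185.6 13 100.3
```

```text
clock: 9.1
tcp_pos: [0.4989, 0.1807, 0.0983]
orientation: [-0.0, 0.64, 0.768, -0.0]
wrist_force: [0.7, -0.7, -0.7]
finger_gap: 0.0614
grip_force: 33.6
clock: 9.6
tcp_pos: [0.5009, 0.1861, 0.0558]
orientation: [-0.001, 0.641, 0.768, -0.001]
wrist_force: [-0.2, 0.4, -0.4]
finger_gap: 0.0614
grip_force: 33.6
clock 9.6 tcp [500.9 186.1  55.8] head 100.26 tilt [-0.0029 -0.0009] gap 61.4
shift [-0.9  2.7 42.8] turn -0.001
```

```bash
python3 -m handwheel '[[-1,2,12,0,0.3],[-1,2,24,0,0.3],[-1,2,34,0,0.3],[-1,2,40,0,0.3],[-1,2,42,0,0.3],[-1,2,42.5,0,0.3],[-1,2,42.5,0,0.3]]'; python3 go.py 503.6 185.6 12.8 100.3
```

```text
clock: 10.3
tcp_pos: [0.5046, 0.1865, 0.0149]
orientation: [0.0, 0.641, 0.768, 0.0]
wrist_force: [-0.1, 0.3, -1.0]
finger_gap: 0.0614
grip_force: 33.6
clock 10.3 tcp [504.6 186.5  14.9] head 100.32 tilt [0.0005 0.    ] gap 61.4
shift [-0.7 -1.2  2.1] turn 0.0
```

```bash
python3 -m handwheel '[[-1,-1,1,0,0.3],[-1,-1,1.5,0,0.3],[-1,-1,2,0,0.3],[-1,-1,2.5,0,0.3],[-1,-1,2.5,0,0.3]]'; python3 go.py 503.6 185.6 12.8 100.3
```

```text
clock: 10.8
tcp_pos: [0.5037, 0.1853, 0.0129]
orientation: [0.0, 0.641, 0.768, 0.0]
wrist_force: [-2.4, -0.8, 4.9]
finger_gap: 0.0615
grip_force: 34.2
clock 10.8 tcp [503.7 185.3  12.9] head 100.32 tilt [ 0.0006 -0.0001] gap 61.5
shift [ 0.3 -0.   0.1] turn 0.0
```

```bash
python3 -m handwheel '[[0,0,0,0,0.5],[0,0,0,0,0.86],[0,0,0,0,0.86],[0,0,0,0,0.86],[0,0,-20,0,0.86],[0,0,-60,0,0.9],[0,0,-105,0,1],[0,0,-105,0,1]]'; python3 go.py 457.4 -291.8 120 78.6
```

```text
clock: 11.6
tcp_pos: [0.5078, 0.1862, 0.1232]
orientation: [0.003, 0.641, 0.768, 0.004]
wrist_force: [1.4, 0.4, -0.2]
finger_gap: 0.0852
grip_force: 0.0
clock 11.6 tcp [507.8 186.2 123.2] head 100.32 tilt [0.0105 0.0021] gap 85.2
shift [-461.2 -135.2    1.7] turn 0.379
```

```bash
python3 -m handwheel '[[-461,-135,0,0.38,1],[-461,-135,0,0.38,1],[-461,-135,0,0.38,1],[-461,-135,0,0.38,1],[-461,-135,0,0.38,1],[-461,-135,0,0.38,1],[-461,-135,0,0.38,1],[-461,-135,0,0.38,1]]';python3 go.py 457.4 -291.8 120 78.6
```

```text
clock: 12.4
tcp_pos: [0.461, -0.2144, 0.1168]
orientation: [-0.0, 0.774, 0.633, 0.0]
wrist_force: [1.8, -0.5, -0.5]
finger_gap: 0.0853
grip_force: 0.0
clock 12.4 tcp [ 461.  -214.4  116.8] head 78.53 tilt [0.     0.0001] gap 85.3
shift [-76.5  11.9  -3.2] turn -0.001
```

```bash
python3 -m handwheel '[[-76,12,0,0,1],[-76,12,0,0,1],[-76,12,0,0,1],[-76,12,0,0,1]]'
python3 - <<'E'
from h import *
from workcell import imaging
for n in('side','top','wrist'):
    c=imaging.read_camera(n);np.savez(n+'3.npz',**c)
    w=cloud(c);l,k=label((w[...,2]>.025)&(w[...,2]<.1)&(w[...,0]<.7)&(abs(w[...,1])<.4))
    for i in range(1,k+1):
        p=w[l==i]
        if len(p)<300: continue
        vv,uu=np.where(l==i); print(n,uu.mean().round(),vv.mean().round(),np.percentile(p[:,2],90).round(4),rect(p[:,:2]))
E
python3 go.py 457.4 -291.8 12 78.6
```

```text
clock: 12.8
tcp_pos: [0.4577, -0.2895, 0.1164]
orientation: [-0.001, 0.775, 0.632, 0.0]
wrist_force: [-0.0, 0.6, 0.2]
finger_gap: 0.0856
grip_force: 0.0
side 302.0 162.0 0.043 (array([642.2, 101.4,  70.5,  56.7]), 60.5)
side 18.0 237.0 0.0894 (array([ 71. , -29.6, 143.6,  47.6]), 70.0)
side 357.0 311.0 0.0772 (array([ 626.1, -306. ,   68.7,   64.5]), -0.4)
side 255.0 332.0 0.0441 (array([ 457.6, -292.4,   94.5,   41.3]), 78.3)
top 226.0 170.0 0.0453 (array([636.4, 101.8,  65. ,  64.4]), -71.3)
top 417.0 171.0 0.0801 (array([ 623. , -302.8,   68.2,   65.7]), 42.7)
top 176.0 179.0 0.0471 (array([616.7, 208.4,  63.3,  62.9]), 10.3)
top 128.0 190.0 0.0429 (array([597.3, 313.9,  94.8,  42.5]), 11.4)
top 236.0 222.0 0.0454 (array([522.1,  80. ,  64.8,  64.4]), -76.7)
top 186.0 232.0 0.0474 (array([502.5, 186. ,  62.7,  62.4]), 10.0)
top 409.0 250.0 0.0468 (array([ 459.1, -281.9,   77.1,   42.5]), 78.6)
wrist 519.0 202.0 0.0781 (array([ 612.6, -302. ,   68.8,   43.3]), 83.4)
wrist 278.0 217.0 0.0451 (array([ 458.4, -288.7,   92.6,   42.1]), 78.9)
clock 12.95 tcp [ 458.2 -287.9  116.9] head 78.62 tilt [-0.0008  0.0009] gap 85.3
shift [-4.000e+00  1.000e-01  1.049e+02] turn 0.0
```

```bash
python3 -m handwheel '[[-3,-1,40,0,1],[-4,-1,80,0,1],[-4,-1,103,0,1],[-4,-1,103,0,1],[-4,-1,103,0,0.5],[-4,-1,103,0,0.2],[-4,-1,103,0,0.2],[-4,-1,103,0,0.2]]'; python3 -m handwheel '[[0,0,0,0,0.2],[0,0,0,0,0.2]]'; python3 go.py 457.3 -291.8 12 78.6
```

```text
clock: 13.75
tcp_pos: [0.4579, -0.294, 0.0161]
orientation: [0.002, 0.774, 0.633, 0.0]
wrist_force: [-0.1, 1.4, 5.8]
finger_gap: 0.0417
grip_force: 32.4
clock: 13.95
tcp_pos: [0.4579, -0.294, 0.0161]
orientation: [0.002, 0.774, 0.633, 0.001]
wrist_force: [0.8, 0.3, 5.7]
finger_gap: 0.0415
grip_force: 32.4
clock 13.95 tcp [ 457.9 -294.    16.1] head 78.55 tilt [ 0.0031 -0.0021] gap 41.5
shift [ 2.  -1.1  4.1] turn -0.001
```

```bash
python3 -m handwheel '[[0,0,-20,0,0.2],[0,0,-60,0,0.2],[0,0,-85,0,0.2],[0,0,-85,0,0.2]]'; python3 go.py 485.3 293.7 60 190.3
```

```text
clock: 14.35
tcp_pos: [0.459, -0.2952, 0.1038]
orientation: [0.004, 0.774, 0.633, 0.001]
wrist_force: [-0.1, 0.5, -0.9]
finger_gap: 0.0415
grip_force: 31.6
clock 14.35 tcp [ 459.  -295.2  103.8] head 78.54 tilt [ 0.0062 -0.0055] gap 41.5
shift [582.6 -91.5  40.7] turn -1.951
```

```bash
python3 -m handwheel '[[20,-3,0,-0.07,0.2],[55,-9,0,-0.18,0.2],[95,-15,0,-0.32,0.2],[135,-21,0,-0.45,0.2],[175,-27,0,-0.58,0.2],[215,-34,0,-0.72,0.2],[255,-40,0,-0.85,0.2],[295,-46,0,-0.98,0.2]]'; python3 go.py 485.3 293.7 90 190.3
```

```text
clock: 15.15
tcp_pos: [0.4694, 0.0067, 0.0986]
orientation: [-0.0, 0.383, 0.924, -0.0]
wrist_force: [1.0, -0.4, -1.0]
finger_gap: 0.0415
grip_force: 31.5
clock 15.15 tcp [469.4   6.7  98.6] head 134.97 tilt [-0.0006 -0.    ] gap 41.5
shift [191.8 214.1   8.6] turn -0.966
```

```bash
python3 -m handwheel '[[27,30,0,-0.14,0.2],[54,60,0,-0.27,0.2],[81,90,0,-0.41,0.2],[108,120,0,-0.54,0.2],[135,150,0,-0.68,0.2],[162,180,0,-0.81,0.2],[182,203,0,-0.92,0.2],[190,212,0,-0.966,0.2]]'; python3 -m handwheel '[[0,0,0,0,0.2],[0,0,0,0,0.2]]'; python3 go.py 485.3 293.7 55 190.3
```

```text
clock: 15.95
tcp_pos: [0.4867, 0.2918, 0.0983]
orientation: [-0.0, -0.09, 0.996, 0.0]
wrist_force: [0.2, 0.4, -0.7]
finger_gap: 0.0416
grip_force: 31.5
clock: 16.15
tcp_pos: [0.4867, 0.2883, 0.0986]
orientation: [-0.001, -0.087, 0.996, -0.001]
wrist_force: [-0.2, 0.0, -0.2]
finger_gap: 0.0419
grip_force: 31.5
clock 16.15 tcp [486.7 288.3  98.6] head -170.07 tilt [-0.0012 -0.0013] gap 41.9
shift [ 0.3  5.6 43.6] turn -0.006
```

```bash
python3 -m handwheel '[[0,3,15,0,0.2],[0,5,35,0,0.2],[0,5,55,0,0.2],[0,5,70,0,0.2],[0,5,79,0,0.2],[0,5,82,0,0.2],[0,5,82,0,0.2]]'; python3 go.py 485.3 293.7 13 190.3
```

```text
clock: 16.85
tcp_pos: [0.4864, 0.2934, 0.0172]
orientation: [-0.0, -0.087, 0.996, -0.0]
wrist_force: [0.2, -0.6, -0.9]
finger_gap: 0.0417
grip_force: 31.6
clock 16.85 tcp [486.4 293.4  17.2] head -170.05 tilt [-0.0004 -0.0004] gap 41.7
shift [1.  0.5 4.2] turn -0.006
```

```bash
python3 -m handwheel '[[1,0,1,-0.006,0.2],[1,0,2,-0.006,0.2],[1,0,3,-0.006,0.2],[1,0,3.5,-0.006,0.2],[1,0,4,-0.006,0.2],[1,0,4.5,-0.006,0.2],[1,0,4.5,-0.006,0.2]]'; python3 go.py 485.3 293.7 13 190.3
```

```text
clock: 17.55
tcp_pos: [0.4854, 0.2942, 0.0132]
orientation: [0.0, -0.091, 0.996, 0.0]
wrist_force: [-1.9, 0.1, 3.2]
finger_gap: 0.0419
grip_force: 32.1
clock 17.55 tcp [485.4 294.2  13.2] head -169.61 tilt [0.0004 0.0001] gap 41.9
shift [ 0.2 -0.5  0.2] turn 0.002
```

Contact at 3.2 N. I'll release, retreat and check.

```bash
python3 -m handwheel '[[0,0,0,0,0.4],[0,0,0,0,0.7],[0,0,0,0,0.7],[0,0,0,0,0.7],[0,0,-20,0,0.7],[0,0,-60,0,0.7],[0,0,-110,0,0.8],[0,0,-160,0,1]]'; python3 -m handwheel '[[0,-50,-20,0,1],[0,-100,-20,0,1],[0,-150,-20,0,1],[0,-200,-20,0,1],[0,-250,-20,0,1],[0,-300,-20,0,1],[0,-330,-20,0,1],[0,-330,-20,0,1]]'
python3 - <<'E'
from h import *
from workcell import imaging
for n in('side','top'):
    c=imaging.read_camera(n);cv2.imwrite(f'pics/{n}9.png',c['color'])
    w=cloud(c);l,k=label((w[...,2]>.025)&(w[...,2]<.1)&(w[...,0]<.7)&(abs(w[...,1])<.4))
    for i in range(1,k+1):
        p=w[l==i]
        if len(p)<300: continue
        vv,uu=np.where(l==i); print(n,uu.mean().round(),vv.mean().round(),np.percentile(p[:,2],90).round(4),rect(p[:,:2]))
E
```

```text
clock: 18.35
tcp_pos: [0.4847, 0.2938, 0.1737]
orientation: [-0.001, -0.09, 0.996, -0.0]
wrist_force: [0.6, -0.5, 0.5]
finger_gap: 0.0808
grip_force: 0.0
clock: 19.15
tcp_pos: [0.5457, -0.0348, 0.1924]
orientation: [0.0, -0.088, 0.996, -0.001]
wrist_force: [-0.3, 1.1, 0.7]
finger_gap: 0.0856
grip_force: 0.0
side 221.0 123.0 0.0405 (array([483.5, 288.9,  94.2,  41. ]), 12.5)
side 236.0 146.0 0.0447 (array([503.8, 186.2,  67.9,  63.3]), -80.2)
side 301.0 162.0 0.0428 (array([640.2, 102.7,  68.9,  61.1]), 57.7)
side 253.0 175.0 0.0428 (array([523.8,  79.5,  65.4,  64. ]), -67.1)
side 18.0 238.0 0.0892 (array([ 70.4, -29.1, 144.2,  47.8]), 70.2)
side 357.0 311.0 0.0774 (array([ 624.6, -306.5,   68.6,   64. ]), -36.2)
top 226.0 170.0 0.0455 (array([636.5, 102.3,  64.8,  63.9]), -17.4)
top 418.0 171.0 0.0799 (array([ 623.2, -303.1,   68.3,   64.1]), 43.8)
top 176.0 179.0 0.0471 (array([616.9, 208.5,  63. ,  63. ]), -79.3)
top 128.0 189.0 0.0429 (array([596.6, 313.8,  95.3,  42.5]), 10.0)
top 186.0 232.0 0.0474 (array([502.4, 186.1,  62.5,  62.5]), -79.9)
top 136.0 243.0 0.0428 (array([481.7, 291.9,  96.1,  42.3]), 10.4)
```

View pics/top9.png

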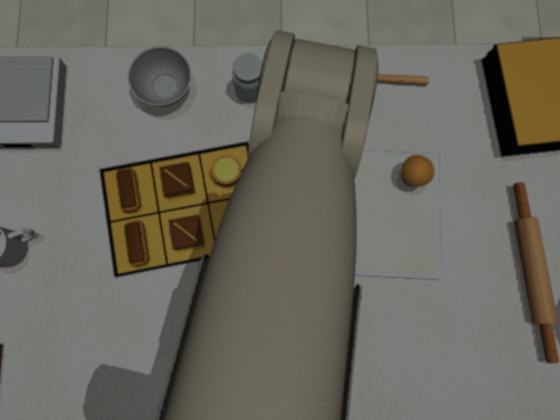

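The eclair (136,243) and slice (186,232) lie directly in front of their matching pieces, and the side depth data puts the tart in its pocket. Everything is within about 2 mm, and the muffin and far row haven't moved.

```bash
python3 -m handwheel '[[0,0,0,0,1],[0,0,0,0,1],[0,0,0,0,1]]' && python3 -c "
from workcell import workorder; print(workorder.hand_in())"
```

```text
clock: 19.55
tcp_pos: [0.5446, -0.0293, 0.1928]
orientation: [-0.0, -0.091, 0.996, -0.0]
wrist_force: [0.6, 0.7, 0.8]
finger_gap: 0.0855
grip_force: 0.0
the job is handed in; nothing more can be done
None
```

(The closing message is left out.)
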